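# Put the stapler away and hasp the stock box

## Robot

A 6-joint arm with a two-finger parallel gripper is mounted at the origin on the work surface. World frame = base frame: x ahead of the robot, y to its left, z up, the work surface at z = 0. Lengths are in m, angles in rad, forces in N, time in s.
With the tool pointing down it reaches from about 0.375 to 0.9 m from the base axis. Payload 3.1 kg.
Tool frame: the origin (TCP) lies between the finger pads; the fingertips stand manip.nose_length ahead of it and the grasp point (between the pads) lies 5 mm behind it (manip.nose_length is the distance from the TCP to the fingertips, in m); z points along the fingers, y is the line along which they close (so a half turn about z gives the same grasp; the last joint's range is limited). The gripper opens to 85 mm and grips with 20 to 120 N. Pads are 22 mm wide; open, the fingers measure 114 mm over their backs; the gripper's body (76 mm by 85 mm) begins 54 mm behind the grasp point. The pads swing forward as they close: fully open they stand 13 mm farther back than shut.
Start: joints at [1.115, 0.527, 1.433, -0, 1.181, -0.178], TCP at [0.171, 0.601, 0.245] pointing down, gripper open.
Joint ranges: [-3.08, 3.08], [-0.75, 2.2], [0.22, 2.44], [-1.43, 4.57], [0, 2.65], [-2.85, 2.85]. Speed limits (rad/s): [2.79, 2.79, 3.14, 3.14, 3.14, 3.14].

## Interface

Orientations are given as a unit quaternion [x, y, z, w].
In Python, from station import monitor, eyes, job, manip gives the robot as it stands.
- The arm moves only by the shell command python3 -m pendant 'ROWS' [FORCE]. ROWS is JSON, a list that holds one entry, the list of rows, each a list of 7 numbers: the shift along the tool's x, y, z as a fraction of full scale, then the turn, a rotation vector about the tool's x, y, z as a fraction of full scale, then the opening, from 0 (shut) to 1 (fully open). A call has 1 to 20 rows; each row shifts and turns the commanded pose from where the row before left it, along the tool's axes as they then stand; what a row does not reach is not made up. Full scale, the value 1, is 800 mm for a shift and 0.12 rad for a turn. A row lasts 1/10 s, in which the tool goes at most 50 mm and 8.59 degrees, less where a joint would pass 70% of its speed; a pose out of reach is approached as far as the arm can. A call with a number of a shift or a turn outside -1 to 1 is refused whole. A call with a gripper value outside its range is refused whole. The fingers move at their own pace and stop on an object; FORCE is the grip in N (left out, the last holds). Time passes only in rows, so rows that do not move let the fingers close. It gives the time, the measured TCP pose, the force, the opening and the grip force at its end, in the units of the state.
- monitor.sense(): the state, without advancing time (a new reading comes with each control period).
- eyes.snapshot(name): name is "scene" or "top" or "wrist"; returns a dict with "pixels" (480x640x3 uint8, red, green, blue), "depth" (480x640 float32, m along the optical axis (not along the pixel's ray), 0 where there is no reading), "intrinsics" (3x3 intrinsics, pixels), "eye" and "attitude" of the camera in the world. Camera axes: x right, y down, z forward; pixel columns grow to the right and rows downward; lengths in m; the calibration is good to about 2 mm. A picture is of the moment at which its call begins.
- job.sign_off(): hands the job in; it is judged then, once.
The state is a dict: "t": time; "q": joint angles; "qd": joint speeds; "tau": joint torques, N m; "tcp_pos": TCP position; "tool_rot": TCP orientation; "force": force on the tool from outside, world axes, zero at the start; "ft_torque": the same for the moment, N m; "finger_gap": opening from 0.0 (shut) to 1.0 (fully open); "gripper_force": force on a finger pad.
Only numpy, scipy, OpenCV 4.12 (cv2) and the standard library are available. Lean on these libraries where they do the work, as an engineer would, in place of code of your own. Each camera call takes 0.05 s, during which the arm holds its last target. There are 200 camera calls.

## Task

Put the stapler into the open wooden box and let go of it, then shut the lid fully. With the lid down, swing the steel hasp over until it lies flat on its block with the staple standing through its slot; leave the other things on the bench where they are.

Things in the scene. Friction and masses are not known exactly. Their poses are not given: they have to be found in the camera images.
- box: Wooden box fixed to the bench, open on top: 140 (x) x 240 (y) x 70 mm high, walls and floor 8 mm. Origin: centre of its underside on the bench, z up. Lid hinged along its +x rim. Outside its -x wall, at the middle, stands a wooden block 100 (x) x 60 (y) x 82 mm high carrying a steel staple (upright U of 5 mm bar, 21 mm long in x, 20.5 mm high).
- lid (a joint): Lid angle, rad: 0 = shut flat on the rim, 1.57 = upright, up to 1.9 = leaning back. Stiff hinge (0.3 N m friction): stays where it is left. A wooden board 140 mm from hinge to free edge, 240 mm wide along the box's y, 10 mm thick, 0.22 kg; shut, its top is 80 mm above the bench. It carries the hasp at the middle of its free edge.
- lid_hinge (a point): Middle of the lid's hinge line: box frame (70, 0, 70) mm. The hinge line runs along the box's y. The frame turns with the lid; its origin does not move.
- lid_edge (a point): Middle of the lid's free edge, on its outer (upper) face, 140 mm from the hinge line; moves with the lid.
- hasp (a joint): Hasp angle against the lid, rad: 0 = closed, straight out from the lid's free edge (lid shut: flat on the block, staple through its slot); 1.57 = square to the lid's outer face (upright when the lid is shut); up to 2.6 = folded back over the lid. Stiff hinge (0.04 N m friction): stays where it is left, must be pushed all the way to its hard stop at 0.
- hasp_hinge (a point): Middle of the hasp's hinge line (along the box's y), 6 mm in from the lid's free edge, 4 mm above its outer face; lid shut: box frame (-64, 0, 84) mm. The hasp is a steel strap 34 mm wide, 4 mm thick, 88 mm long; slot 32 x 16 mm, from 24 to 56 mm from this line; solid beyond, with room to press on it past the staple (which spans 27.5 to 48.5 mm).
- hasp_tip (a point): Centre of the rolled end (8 mm thick) of the hasp strap, 84 mm from its hinge line.
- staple_top (a point): Top of the steel staple on the block: box frame (-102, 0, 102.5) mm; it stands 16.5 mm above the closed strap.
- stapler: Black office stapler, loose, lying on its base on the bench: 110 mm long (its x), 30 mm wide (y), 46 mm high (z up), the top cover and the base both 30 mm wide. 0.16 kg or thereabouts. Origin: centre of its underside. Fits the box lengthwise along the box's y.
- tape_dispenser: Bystander: grey desk tape dispenser with a tape roll, 110 mm long (x), 40 mm wide (y), 75 mm high, loose. Origin: centre of its underside.
- pencil_cup: Bystander: steel cup full of pencils, 80 mm across, cup 100 mm high, about 180 mm with the pencils, loose. Origin: centre of its underside.
- notebooks: Bystander: stack of red notebooks, 105 (x) x 148 (y) x 40 mm high, moves as one piece. Origin: centre of its underside.
There are look-alikes about, which are no part of the job. Several things look just like the stapler: the one meant starts farthest to the robot's left.

How it is judged:
On the way, in this order (a step that is already met when the one before it is completed fails the run):
1. the stapler is inside the open box, released (x of stapler in the frame of box between -0.062 and 0.062 m and y of stapler in the frame of box between -0.112 and 0.112 m and z of stapler in the frame of box between -0.01 and 0.05 m and contact force between the fingers and stapler below 0.3 N and value of joint lid above 0.8 rad), for 0.2 s.
2. the lid is fully shut over the stapler, with the hasp not yet closed (x of stapler in the frame of box between -0.062 and 0.062 m and y of stapler in the frame of box between -0.112 and 0.112 m and z of stapler in the frame of box between -0.01 and 0.05 m and value of joint lid below 0.03 rad and value of joint hasp above 0.3 rad), for 0.2 s.
At the end, for the whole second after the job is handed in: The stapler lies at rest inside the box, the lid is shut (within 0.03 rad, 4 mm at its edge) and the hasp lies flat over the staple (within 0.08 rad, 7 mm at its tip) (x of stapler in the frame of box between -0.062 and 0.062 m and y of stapler in the frame of box between -0.112 and 0.112 m and z of stapler in the frame of box between -0.01 and 0.05 m and value of joint lid below 0.03 rad and value of joint hasp below 0.08 rad and linear speed of stapler below 0.03 m/s); the robot touches nothing.
It fails at once if the tape dispenser is moved more than 30 mm or tipped (distance of tape_dispenser from where it was at the start of the episode above 0.03 m or angle between tape_dispenser's own z axis and vertical above 0.4 rad).
It fails at once if the pencil cup is moved more than 30 mm or tipped (distance of pencil_cup from where it was at the start of the episode above 0.03 m or angle between pencil_cup's own z axis and vertical above 0.4 rad).
It fails at once if the notebooks is moved more than 30 mm or tipped (distance of notebooks from where it was at the start of the episode above 0.03 m or angle between notebooks's own z axis and vertical above 0.4 rad).
It also fails if it takes over 72 s, if anything falls off the work surface, if the arm or the gripper's body presses on something with over 40 N, if the wrist force passes 120 N, or if a joint passes its speed limit or range.

## Working session

There is one attempt and no reset: what is moved stays moved. The work goes in short steps, Python scripts to look and compute and a shell command to move; the robot and the scene stay as the last step left them, time stands still between calls to the robot, and variables do not carry over. Pictures are saved under pics/ and viewed, at most 10 in all, crops included, and the job is handed in when it is done.

```bash
ls; mkdir -p pics; cat > h.py <<'E'
import numpy as np, cv2
from station import monitor, eyes, job, manip
from scipy.spatial.transform import Rotation as R
def snap(n):
    s=eyes.snapshot(n); return s
def att(s):
    a=np.array(s["attitude"]); return a if a.shape==(3,3) else R.from_quat(a).as_matrix()
def cloud(s):
    K=np.array(s["intrinsics"]);d=s["depth"]
    v,u=np.mgrid[:480,:640]
    c=np.stack([(u-K[0,2])/K[0,0]*d,(v-K[1,2])/K[1,1]*d,d],-1)
    P=c@att(s).T+np.array(s["eye"]); P[d==0]=np.nan
    return P
def save(s,n,crop=None,scale=1):
    im=s["pixels"][:,:,::-1]
    if crop: im=im[crop[1]:crop[3],crop[0]:crop[2]]
    cv2.imwrite("pics/"+n,cv2.resize(im,None,fx=scale,fy=scale))
E
python3 - <<'E'
from h import *
for n in("scene","top"):
    s=snap(n); save(s,n+"0.png"); np.savez(n+"0.npz",P=cloud(s),im=s["pixels"]); print(n,s["eye"],s["attitude"],s["intrinsics"])
print(monitor.sense(),manip.nose_length)
E
```

```text
pics
scene [ 1.07867169 -0.02648759  1.1131688 ] [ 0.70113904  0.66631775 -0.17715008 -0.1817761 ] [[476.8262964    0.         322.6558933 ]
 [  0.         476.8262964  238.90815407]
 [  0.           0.           1.        ]]
top [ 0.36547782 -0.00705721  1.41836955] [-0.6983598   0.71380189 -0.04063739  0.03360139] [[578.6215688    0.         324.08872224]
 [  0.         578.6215688  239.27671216]
 [  0.           0.           1.        ]]
{'t': 0.1, 'q': array([ 1.11553111e+00,  5.28361249e-01,  1.43375397e+00, -4.00476286e-05,
        1.18142759e+00, -1.78489158e-01]), 'qd': array([-0.0008624 , -0.00331284, -0.0028088 , -0.00075632, -0.00014334,
       -0.0017912 ]), 'tau': array([-5.20454196e-04, -4.43304026e+01, -1.78583926e+01, -2.58758218e-04,
        3.80222205e-03,  3.82496876e-05]), 'tcp_pos': array([0.17048585, 0.60065984, 0.24444523]), 'tool_rot': array([ 1.37939121e-01,  9.90440229e-01, -9.32298480e-04, -2.86238220e-04]), 'force': array([-0.50011853,  0.29027931,  0.60667912]), 'ft_torque': array([-0.04135532, -0.04869676,  0.00858758]), 'gripper_force': 0.0, 'finger_gap': 1.0031914637818515} 0.014
```

View pics/top0.png

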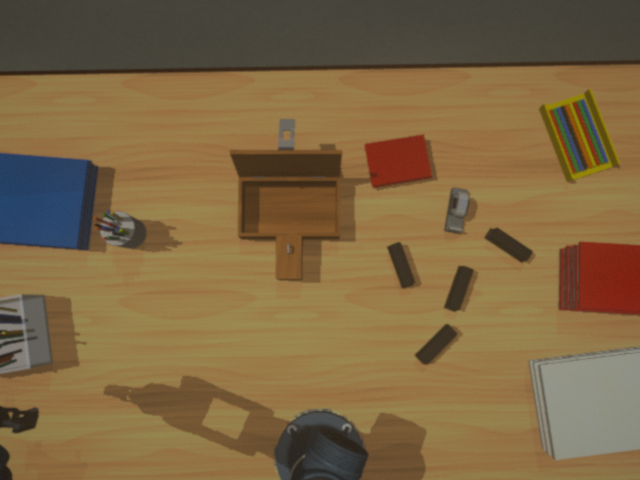

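View pics/scene0.png

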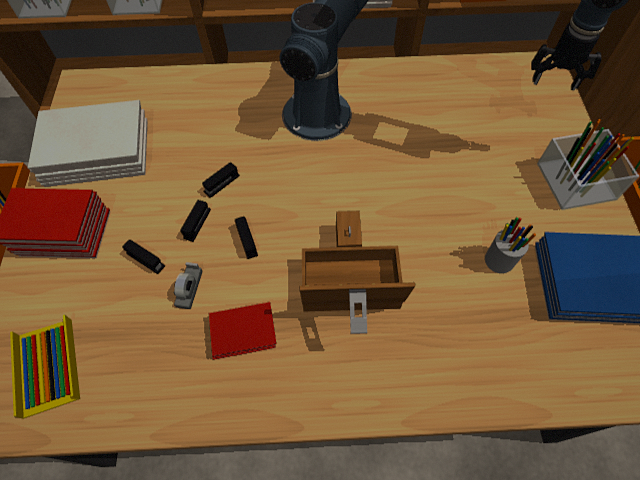

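The top view has +x up and +y to the left. Four things look like the stapler, at top pixels (400,265), (459,288), (508,245) and (436,343). The one farthest left is (400,265), which is (246,237) in the scene view. The box is at (290,208), its block and staple at (290,255), and the lid leans back with the hasp at (287,133). I'll measure these and take one close crop of the chosen stapler.

```bash
python3 - <<'E'
from h import *
for n in("top","scene"):
    z=np.load(n+"0.npz");P=z["P"];im=z["im"].astype(int)
    m=((im.max(2)<70)&(P[...,2]>0.025)&(P[...,2]<0.06)&(P[...,0]>.1)&(abs(P[...,1])<.7)).astype(np.uint8)
    k,l,st,c=cv2.connectedComponentsWithStats(m)
    for i in range(1,k):
        if st[i,4]<60: continue
        q=P[l==i]; zt=np.median(q[:,2]); 
        r=cv2.minAreaRect(q[q[:,2]>.035][:,:2].astype(np.float32)*1000)
        print(n,c[i].round(),st[i,4],"ztop",zt.round(3),r)
    # block top z~.082, box rim z~.07
    for nm,a,b in(("block",.078,.087),("rim",.064,.075)):
        m=((P[...,2]>a)&(P[...,2]<b)&(P[...,0]>.3)&(P[...,0]<.75)&(P[...,1]>-.2)&(P[...,1]<.25)).astype(np.uint8)
        k,l,st,c=cv2.connectedComponentsWithStats(m)
        for i in range(1,k):
            if st[i,4]>80: print(n,nm,c[i].round(),st[i,4],cv2.minAreaRect(P[l==i][:,:2].astype(np.float32)*1000))
    sel=(P[...,2]>.1)&(P[...,0]>.35)&(P[...,0]<.85)&(abs(P[...,1]-.06)<.15)
    q=P[sel]; print("lid",q.min(0).round(3),q.max(0).round(3))
    steel=sel&(im.min(2)>100)&(im.max(2)-im.min(2)<25); q=P[steel]
    if len(q): print("steel",len(q),q.min(0).round(3),q.max(0).round(3),q.mean(0).round(3), np.polyfit(q[:,0],q[:,2],1).round(3))
im=np.load("top0.npz")["im"][220:380,370:550,::-1]
im2=np.load("scene0.npz")["im"][150:310,110:290,::-1]
cv2.imwrite("pics/crop.png",cv2.convertScaleAbs(np.hstack([cv2.resize(i,None,fx=2.2,fy=2.2,interpolation=2) for i in(im,im2)]),alpha=1.8))
E
```

```text
top [ 86. 206.] 477 ztop 0.048 ((603.4378051757812, 545.1637573242188), (18.53940773010254, 207.90203857421875), 80.76829528808594)
top [280. 187.] 339 ztop 0.042 ((638.09228515625, 82.25316619873047), (102.14617919921875, 249.177001953125), 26.177452087402344)
top [139. 236.] 119 ztop 0.043 ((530.8305053710938, 420.8079833984375), (17.596397399902344, 62.21842956542969), 73.13002014160156)
top [510. 244.] 538 ztop 0.046 ((489.7117614746094, -467.8870544433594), (102.21127319335938, 29.285369873046875), 53.40068435668945)
top [401. 265.] 516 ztop 0.047 ((445.3154602050781, -205.47271728515625), (103.47686767578125, 27.753942489624023), 17.46524429321289)
top [459. 288.] 534 ztop 0.047 ((386.7027282714844, -341.61627197265625), (27.4626407623291, 102.66687774658203), 68.36302185058594)
top [437. 345.] 550 ztop 0.047 ((255.32650756835938, -281.5476989746094), (27.83560562133789, 103.14458465576172), 42.731876373291016)
top block [288. 257.] 977 ((466.97662353515625, 61.37947463989258), (58.297767639160156, 97.97703552246094), 89.01410675048828)
top rim [289. 207.] 1072 ((587.6599121093
[... 1512 characters left out ...]
21875, 4.483692646026611), 89.15204620361328)
scene [384. 303.] 109 ztop 0.035 ((657.131591796875, 136.4210662841797), (84.89238739013672, 3.1199028491973877), 89.49455261230469)
scene [605. 314.] 70 ztop 0.056 ((717.9700927734375, 645.4243774414062), (108.33586120605469, 4.3055195808410645), 84.19225311279297)
scene block [348. 227.] 775 ((466.0889587402344, 62.190155029296875), (59.934261322021484, 102.86274719238281), 88.59137725830078)
scene rim [352. 255.] 624 ((563.5762329101562, 61.13487243652344), (239.1190948486328, 102.7239990234375), 89.08348083496094)
lid [ 0.476 -0.061  0.1  ] [0.769 0.178 0.212]
steel 491 [0.477 0.041 0.101] [0.767 0.074 0.203] [0.728 0.058 0.181] [0.042 0.15 ]
```

View pics/crop.png

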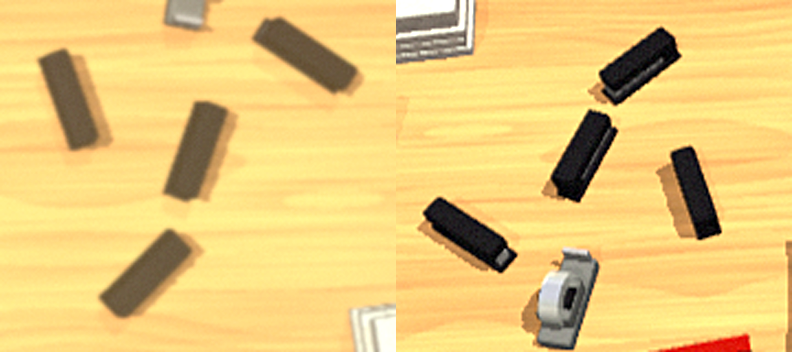

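The crop confirms the choice. In its left (top) half the four staplers are at (68,100), (200,150), (305,55) and (145,273). The leftmost, (68,100), matches (0.447, -0.205), top at 47 mm, 17° off x, standing alone. The box comes out at about (0.587, 0.059), yaw -1°. I'll move above the stapler now.

```bash
python3 -m pendant '[[[0,0,0,0,0,-0.97,1],[0,0,0,0,0,-0.97,1],[0,0,0,0,0,-0.97,1],[0,0,0,0,0,-0.97,1],[0,0,0,0,0,-0.97,1],[-0.02,-0.0556,0,0,0,0,1],[-0.02,-0.0556,0,0,0,0,1],[-0.02,-0.0556,0,0,0,0,1],[-0.02,-0.0556,0,0,0,0,1],[-0.02,-0.0556,0,0,0,0,1],[-0.02,-0.0556,0,0,0,0,1],[-0.02,-0.0556,0,0,0,0,1],[-0.02,-0.0556,0,0,0,0,1]]]' 40; python3 -m pendant '[[[0.0111,-0.0517,0,0,0,0,1],[0.0111,-0.0517,0,0,0,0,1],[0.0111,-0.0517,0,0,0,0,1],[0.0111,-0.0517,0,0,0,0,1],[0.0111,-0.0517,0,0,0,0,1],[0.0111,-0.0517,0,0,0,0,1],[0.0111,-0.0517,0,0,0,0,1],[0.0111,-0.0517,0,0,0,0,1],[0.0111,-0.0517,0,0,0,0,1],[0.0111,-0.0517,0,0,0,0,1],[0.0111,-0.0517,0,0,0,0,1],[0.0111,-0.0517,0,0,0,0,1],[0,0,0,0,0,0,1],[0,0,0,0,0,0,1]]]'
cat >> h.py <<'E'
def to(x,y,z,yaw=None):
    "shift in the tool axes (mm and units) to a world TCP target; turn about tool z to bring tool y to yaw"
    s=monitor.sense();M=R.from_quat(s["tool_rot"]).as_matrix()
    d=M.T@(np.array([x,y,z])-s["tcp_pos"]); print("t",round(s["t"],1),"tcp",s["tcp_pos"].round(4),"F",s["force"].round(1),"gap",round(s["finger_gap"],3),"yaw",np.degrees(np.arctan2(M[1,1],M[0,1])).round(1),"tilt",np.degrees(np.arccos(-M[2,2])).round(2))
    print(" shift mm",(d*1000).round(1),"units",(d/.8).round(4))
    if yaw is not None: print(" turn z rad",(-(np.radians(yaw)-np.arctan2(M[1,1],M[0,1]))).round(3))
E
python3 - <<'E'
from h import *
s=snap("wrist");P=cloud(s);im=s["pixels"].astype(int)
save(s,"wrist1.png")
m=((im.max(2)<75)&(P[...,2]>.03)&(P[...,2]<.06)&(abs(P[...,0]-.447)<.09)&(abs(P[...,1]+.205)<.09))
q=P[m];print(m.sum(),np.median(q[:,2]) if len(q) else 0, cv2.minAreaRect(q[:,:2].astype(np.float32)*1000))
to(.447,-.205,.03,107.3)
E
```

```text
t: 1.4
tcp_pos: [0.4004, 0.2986, 0.2451]
tool_rot: [-0.152, 0.988, -0.0, -0.0]
force: [1.2, 0.6, -0.1]
finger_gap: 1.001
gripper_force: 0.0
t: 2.8
tcp_pos: [0.4468, -0.2056, 0.2448]
tool_rot: [-0.151, 0.989, 0.001, -0.0]
force: [0.4, -0.1, 0.5]
finger_gap: 1.001
gripper_force: 0.0
3777 0.045740749688687576 ((445.1414489746094, -205.39830017089844), (105.08847045898438, 29.08564567565918), 17.21375274658203)
t 2.9 tcp [ 0.4465 -0.2045  0.2448] F [-0.3  1.   0.1] gap 0.996 yaw 107.4 tilt 0.14
 shift mm [ -0.5  -1.1 214.8] units [-0.0007 -0.0014  0.2685]
 turn z rad 0.003
```

```bash
python3 -m pendant '[[[0,0,0.0463,0,0,0,1],[0,0,0.0463,0,0,0,1],[0,0,0.0463,0,0,0,1],[0,0,0.0463,0,0,0,1],[0,0,0.0463,0,0,0,1],[0,0,0.0463,0,0,0,1],[0,0,0,0,0,0,1],[0,0,0,0,0,0,0],[0,0,0,0,0,0,0],[0,0,0,0,0,0,0],[0,0,0,0,0,0,0],[0,0,0,0,0,0,0],[0,0,0,0,0,0,0],[0,0,0,0,0,0,0],[0,0,0,0,0,0,0]]]' 50
```

```text
t: 4.35
tcp_pos: [0.4482, -0.2057, 0.0251]
tool_rot: [-0.152, 0.988, -0.001, 0.001]
force: [0.4, 1.5, 8.4]
finger_gap: 0.342
gripper_force: 50.0
```

```bash
python3 -m pendant '[[[0,0,-0.03,0,0,0,0],[0,0,-0.05,0,0,0,0],[0,0,-0.05,0,0,0,0],[0,0,-0.05,0,0,0,0],[0,0,-0.05,0,0,0,0],[0,0,-0.045,0,0,0,0],[0,0,0,0,0,0,0]]]'; python3 -m pendant '[[[0,0,0,0,0,0.98,0],[0,0,0,0,0,0.98,0],[0,0,0,0,0,0.98,0],[0,0,0,0,0,0.98,0],[0,0,0,0,0,0.98,0],[0,0,0,0,0,0.98,0],[0,0,0,0,0,0.98,0],[0,0,0,0,0,0.98,0],[0,0,0,0,0,0.98,0],[0,0,0,0,0,0.98,0],[0,0,0,0,0,0.98,0],[0,0,0,0,0,0.98,0],[0,0,0,0,0,0.98,0],[0,0,0,0,0,0.98,0],[0,0,0,0,0,0.98,0],[0,0,0,0,0,0.98,0],[0,0,0,0,0,0,0]]]'
python3 -c "
from h import *
to(.587,.059,.245,-1)"
```

```text
t: 5.05
tcp_pos: [0.4496, -0.2068, 0.2487]
tool_rot: [-0.152, 0.988, -0.005, 0.004]
force: [1.3, -0.7, -2.1]
finger_gap: 0.347
gripper_force: 50.4
t: 6.75
tcp_pos: [0.4463, -0.2045, 0.2423]
tool_rot: [0.709, 0.705, -0.0, -0.001]
force: [-0.4, -0.4, -1.8]
finger_gap: 0.347
gripper_force: 50.3
t 6.8 tcp [ 0.4463 -0.2045  0.2423] F [-0.4 -0.4 -1.8] gap 0.347 yaw -0.3 tilt 0.12
 shift mm [264.3 139.2  -2.6] units [ 0.3303  0.174  -0.0033]
 turn z rad 0.012
```

```bash
python3 -m pendant '[[[0.0413,0.0218,0,0,0,0,0],[0.0413,0.0218,0,0,0,0,0],[0.0413,0.0218,0,0,0,0,0],[0.0413,0.0218,0,0,0,0,0],[0.0413,0.0218,0,0,0,0,0],[0.0413,0.0218,0,0,0,0,0],[0.0413,0.0218,0,0,0,0,0],[0.0413,0.0218,0,0,0,0,0],[0,0,0,0,0,0.1,0],[0,0,0,0,0,0,0]]]'
python3 - <<'E'
from h import *
to(.587,.059,.034,-1)
s=snap("scene");save(s,"s2.png",(230,120,490,360),2.5)
E
```

```text
t: 7.75
tcp_pos: [0.5876, 0.0592, 0.2422]
tool_rot: [0.712, 0.702, -0.001, -0.001]
force: [-0.0, 0.9, -1.1]
finger_gap: 0.344
gripper_force: 50.3
t 7.8 tcp [0.5876 0.0592 0.2422] F [-0.   0.9 -1.1] gap 0.344 yaw -0.8 tilt 0.11
 shift mm [-1.000e-01 -1.000e-01  2.082e+02] units [-2.000e-04 -2.000e-04  2.602e-01]
 turn z rad 0.004
```

View pics/s2.png

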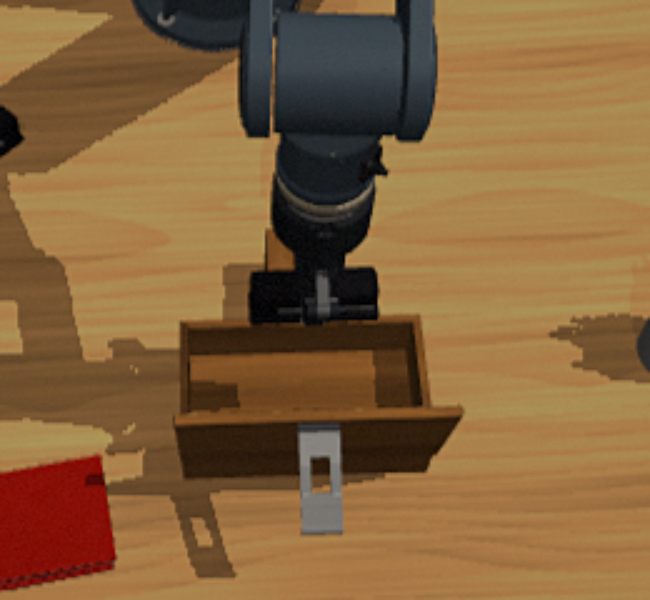

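The stapler hangs level in the gripper at (315,295), lengthwise along y over the box. The lid leans back and the hasp at (320,480) sticks out behind it. I'll lower and release.

```bash
python3 -m pendant '[[[0,0,0.05,0,0,0,0],[0,0,0.05,0,0,0,0],[0,0,0.05,0,0,0,0],[0,0,0.05,0,0,0,0],[0,0,0.035,0,0,0,0],[0,0,0.018,0,0,0,0],[0,0,0.004,0,0,0,0],[0,0,0,0,0,0,0]]]'; python3 -m pendant '[[[0,0,0,0,0,0,0.6],[0,0,0,0,0,0,0.6],[0,0,0,0,0,0,0.6],[0,0,0,0,0,0,0.6],[0,0,-0.03,0,0,0,0.6],[0,0,-0.05,0,0,0,0.6],[0,0,-0.05,0,0,0,0.6],[0,0,-0.05,0,0,0,0.6],[0,0,-0.05,0,0,0,0.6],[0,0,-0.05,0,0,0,0.6],[0,0,-0.04,0,0,0,0],[0,0,0,0,0,0,0],[0,0,0,0,0,0,0],[0,0,0,0,0,0,0],[0,0,0,0,0,0,0],[0,0,0,0,0,0,0]]]'
python3 - <<'E'
from h import *
to(.80,.139,.30)
s=snap("top");save(s,"t3.png",(210,90,370,300),2.6)
s=snap("scene");P=cloud(s);im=s["pixels"].astype(int)
m=(im.min(2)>90)&(im.max(2)-im.min(2)<30)&(P[...,2]>.09)&(P[...,0]>.64)&(P[...,0]<.85)&(abs(P[...,1]-.06)<.05)
q=P[m];print("hasp",len(q),q.min(0).round(3),q.max(0).round(3),np.polyfit(q[:,0],q[:,2],1))
m=(P[...,2]>.12)&(P[...,0]>.60)&(P[...,0]<.73)&(abs(P[...,1]-.12)<.05)
q=P[m];print("lid",len(q),q.min(0).round(3),q.max(0).round(3))
i=q[:,2].argsort()[-8:];print(q[i].round(3))
E
```

```text
t: 8.6
tcp_pos: [0.5886, 0.0577, 0.0379]
tool_rot: [0.713, 0.701, 0.0, 0.0]
force: [0.6, -0.7, -1.2]
finger_gap: 0.344
gripper_force: 50.3
t: 10.2
tcp_pos: [0.5876, 0.0584, 0.292]
tool_rot: [0.713, 0.701, -0.001, -0.001]
force: [0.2, -0.6, -0.3]
finger_gap: -0.001
gripper_force: 0.0
t 10.2 tcp [0.5876 0.0584 0.292 ] F [ 0.2 -0.6 -0.3] gap -0.001 yaw -1.0 tilt 0.17
 shift mm [ 84.3 210.9  -8.7] units [ 0.1054  0.2636 -0.0108]
hasp 514 [0.695 0.041 0.162] [0.769 0.075 0.203] [-0.49064229  0.54132097]
lid 2527 [0.6  0.07 0.12] [0.728 0.17  0.618]
[[0.604 0.108 0.616]
 [0.6   0.106 0.616]
 [0.604 0.1   0.617]
 [0.601 0.108 0.617]
 [0.601 0.1   0.617]
 [0.601 0.107 0.617]
 [0.602 0.111 0.618]
 [0.604 0.109 0.618]]
```

View pics/t3.png

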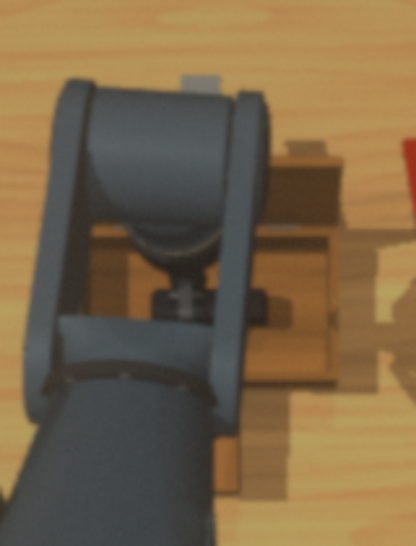

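```bash
python3 -m pendant '[[[0.05,0,-0.01,0,0,0,0],[0.05,0,0,0,0,0,0],[0,0.045,0,0,0,0,0],[0,0.045,0,0,0,0,0],[0,0.045,0,0,0,0,0],[0,0.045,0,0,0,0,0],[0.003,0.045,0,0,0,0,0],[0,0,0.04,0,0,0,0],[0,0,0.04,0,0,0,0],[0,0,0.04,0,0,0,0],[0,0,0.04,0,0,0,0],[0,0,0,0,0,0,0],[0,0,0,0,0,0,0]]]'
python3 - <<'E'
from h import *
to(.682,.139,.169)
s=snap("top");save(s,"t4.png",(210,90,370,300),2.6)
E
```

```text
t: 11.6
tcp_pos: [0.7695, 0.1376, 0.1727]
tool_rot: [0.713, 0.701, -0.001, -0.001]
force: [-0.4, 0.0, 0.7]
finger_gap: 0.001
gripper_force: 0.0
t 11.6 tcp [0.7695 0.1376 0.1727] F [-0.4  0.   0.7] gap 0.001 yaw -1.0 tilt 0.1
 shift mm [ -0.1 -87.5   3.9] units [-0.0002 -0.1094  0.0048]
```

View pics/t4.png

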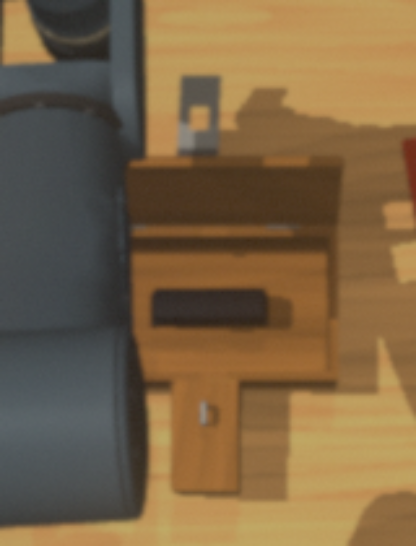

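The stapler lies flat on the box floor at (210,307), with the hasp behind the lid at (200,110). I'll push the lid over now, starting to vertical.

```bash
python3 -m pendant '[[[0,-0.0183,0.005,0,0,0,0],[0,-0.0183,0,0,0,0,0],[0,-0.0183,0,0,0,0,0],[0,-0.0183,0,0,0,0,0],[0,-0.0183,0,0,0,0,0],[0,-0.0183,0,0,0,0,0],[0,-0.0196,-0.001,0,0,0,0],[0,-0.0196,-0.001,0,0,0,0],[0,0,0,0,0,0,0]]]'
python3 -c "
from h import *
to(.6145,.139,.167)"
```

```text
t: 12.55
tcp_pos: [0.6506, 0.1401, 0.1749]
tool_rot: [0.713, 0.701, 0.001, 0.001]
force: [-2.0, 0.5, 5.0]
finger_gap: -0.002
gripper_force: 0.0
t 12.6 tcp [0.6506 0.1401 0.1749] F [-2.   0.5  5. ] gap -0.002 yaw -1.0 tilt 0.22
 shift mm [ -1.7 -36.1   7.8] units [-0.0022 -0.0452  0.0097]
```

```bash
python3 -m pendant '[[[0,-0.015,0.003,0,0,0,0],[0,-0.015,0.003,0,0,0,0],[0,-0.015,0.003,0,0,0,0],[0,-0.0206,0.0119,0,0,0,0],[0,-0.0206,0.0119,0,0,0,0],[0,-0.0088,0.0163,0,0,0,0],[0,-0.0088,0.0163,0,0,0,0],[0,-0.0038,0.0175,0,0,0,0],[0,-0.0038,0.0175,0,0,0,0],[0,0,0.003,0,0,0,0],[0,0,0,0,0,0,0]]]'
python3 -c "
from h import *
to(.5615,.139,.094)"
```

```text
t: 13.65
tcp_pos: [0.5644, 0.1414, 0.0938]
tool_rot: [0.713, 0.701, 0.002, 0.002]
force: [-5.9, -0.4, 22.9]
finger_gap: 0.0
gripper_force: 12.2
t 13.7 tcp [0.5644 0.1414 0.0938] F [-5.9 -0.4 22.9] gap 0.0 yaw -1.0 tilt 0.36
 shift mm [-2.5 -2.8 -0.2] units [-0.0031 -0.0035 -0.0003]
```

```bash
python3 -m pendant '[[[0,0,0.002,0,0,0,0],[0,0,0,0,0,0,0],[0,0,0,0,0,0,0],[0,0,-0.03,0,0,0,0],[0,0.03,-0.05,0,0,0,0],[0,0.04,-0.05,0,0,0,0],[0,0.02,-0.05,0,0,0,0],[0,0,0,0,0,0,0]]]'
python3 - <<'E'
from h import *
to(.62,.06,.16)
s=snap("scene");P=cloud(s);im=s["pixels"].astype(int)
save(s,"s5.png",(230,120,490,360),2.5)
m=(im.min(2)>80)&(im.max(2)-im.min(2)<35)&(P[...,2]>.083)&(P[...,2]<.19)&(P[...,0]>.45)&(P[...,0]<.6)&(abs(P[...,1]-.06)<.04)
q=P[m];print("hasp",len(q),q.min(0).round(3),q.max(0).round(3),np.median(q[:,1]))
for a in np.arange(.085,.18,.01):
    k=q[(q[:,2]>a)&(q[:,2]<a+.01)]
    if len(k):print(a.round(3),len(k),np.median(k,0).round(3))
m=(P[...,0]>.53)&(P[...,0]<.55)&(P[...,2]<.15)
for y0 in(-.03,.01,.12,.15): 
    k=P[m&(abs(P[...,1]-y0)<.015)];print("lid z",y0,len(k),np.median(k[:,2]).round(4))
E
```

```text
t: 14.45
tcp_pos: [0.6412, 0.14, 0.2391]
tool_rot: [0.713, 0.701, 0.008, 0.007]
force: [0.6, -0.5, 0.1]
finger_gap: 0.002
gripper_force: 0.0
t 14.4 tcp [0.6412 0.14   0.2391] F [ 0.6 -0.5  0.1] gap 0.002 yaw -1.0 tilt 1.23
 shift mm [-80.5 -21.4  78.6] units [-0.1006 -0.0268  0.0982]
hasp 105 [0.475 0.044 0.083] [0.554 0.077 0.17 ] 0.06267756697182122
0.085 8 [0.543 0.065 0.086]
0.095 15 [0.489 0.062 0.102]
0.105 7 [0.529 0.061 0.106]
0.155 5 [0.551 0.054 0.162]
0.165 35 [0.551 0.063 0.167]
lid z -0.03 89 0.0805
lid z 0.01 86 0.0802
lid z 0.12 87 0.0809
lid z 0.15 77 0.0798
```

View pics/s5.png

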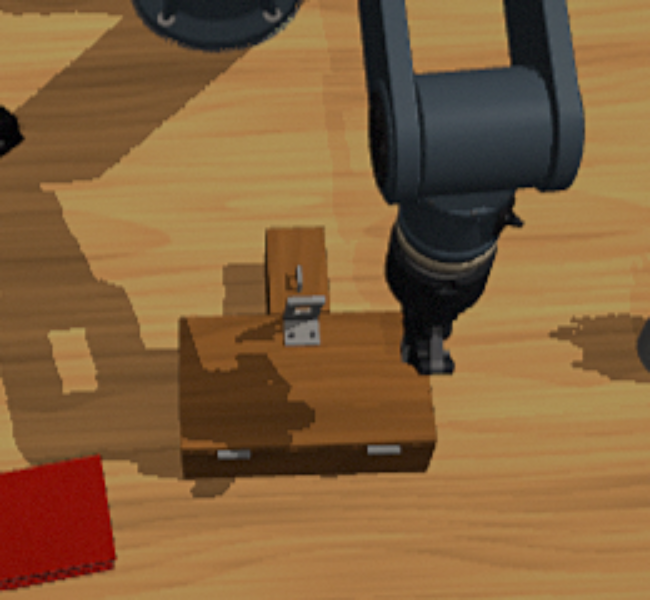

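Lid tops read 80 to 81 mm, so the lid is shut. The hasp stands up at (303,320), leaning slightly back, with the staple at (298,280). I'll go over the lid behind the hasp and turn the fingers a quarter so they are narrow along x.

```bash
python3 -m pendant '[[[-0.05,-0.013,0,0,0,0,0],[-0.05,-0.013,0,0,0,0,0],[0,0,0,0,0,-1,0],[0,0,0,0,0,-1,0],[0,0,0,0,0,-1,0],[0,0,0,0,0,-1,0],[0,0,0,0,0,-1,0],[0,0,0,0,0,-1,0],[0,0,0,0,0,-1,0],[0,0,0,0,0,-1,0],[0,0,0,0,0,-1,0],[0,0,0,0,0,-1,0],[0,0,0,0,0,-1,0],[0,0,0,0,0,-1,0],[0,0,0,0,0,-1,0],[0,0,0.05,0,0,0,0],[0,0,0.046,0,0,0,0],[0,0,0,0,0,0,0],[0,0,0,0,0,0,0]]]'
python3 -c "
from h import *
to(.537,.061,.166)"
```

```text
t: 16.4
tcp_pos: [0.6101, 0.0605, 0.1526]
tool_rot: [0.014, 1.0, 0.0, -0.001]
force: [0.2, -0.2, -0.3]
finger_gap: -0.002
gripper_force: 0.0
t 16.4 tcp [0.6101 0.0605 0.1526] F [ 0.2 -0.2 -0.3] gap -0.002 yaw 88.4 tilt 0.12
 shift mm [ 73.1  -1.5 -13.3] units [ 0.0913 -0.0019 -0.0166]
```

```bash
python3 -m pendant '[[[0.0228,0,-0.0023,0,0,0,0],[0.0228,0,-0.0023,0,0,0,0],[0.0228,0,-0.0023,0,0,0,0],[0.0228,0,-0.0023,0,0,0,0],[0.0213,0,0.0012,0,0,0,0],[0.0213,0,0.0012,0,0,0,0],[0.015,0,0.0063,0,0,0,0],[0.015,0,0.0063,0,0,0,0],[0.0119,0,0.0125,0,0,0,0],[0.0119,0,0.0125,0,0,0,0],[0,0,0,0,0,0,0]]]'
python3 -c "
from h import *
to(.454,.061,.102)"
```

```text
t: 17.5
tcp_pos: [0.4614, 0.0646, 0.1296]
tool_rot: [0.014, 1.0, -0.0, 0.002]
force: [-0.5, 0.5, 0.8]
finger_gap: -0.0
gripper_force: 0.0
t 17.5 tcp [0.4614 0.0646 0.1296] F [-0.5  0.5  0.8] gap -0.0 yaw 88.4 tilt 0.19
 shift mm [ 7.4 -3.8 27.6] units [ 0.0092 -0.0047  0.0345]
```

```bash
python3 -m pendant '[[[0.004,-0.002,0.01,0,0,0,0],[0.004,-0.002,0.01,0,0,0,0],[0.001,0,0.008,0,0,0,0],[0,0,0.0065,0,0,0,0],[0,0,0.004,0,0,0,0],[0,0,0,0,0,0,0]]]'
python3 -c "
from h import *
to(.454,.061,.102)"
```

```text
t: 18.1
tcp_pos: [0.4529, 0.0616, 0.0991]
tool_rot: [0.014, 1.0, -0.0, -0.0]
force: [-4.4, -0.6, 21.8]
finger_gap: 0.003
gripper_force: 11.1
t 18.1 tcp [0.4529 0.0616 0.0991] F [-4.4 -0.6 21.8] gap 0.003 yaw 88.4 tilt 0.02
 shift mm [-1.1 -0.6 -2.9] units [-0.0014 -0.0007 -0.0036]
```

```bash
python3 -m pendant '[[[0,0,0.004,0,0,0,0],[0,0,0,0,0,0,0],[0,0,-0.02,0,0,0,0],[0,0,-0.05,0,0,0,0],[0,0,-0.05,0,0,0,0],[0,0.06,-0.02,0,0,0,0],[0,0.06,0,0,0,0,0],[0,0.06,0,0,0,0,0],[0,0.06,0,0,0,0,0],[0,0,0,0,0,0,0],[0,0,0,0,0,0,0]]]'
python3 - <<'E'
from h import *
to(.454,.061,.102)
s=snap("scene");P=cloud(s)
save(s,"s6.png",(280,170,440,330),3.5)
for x in np.arange(.43,.54,.01):
    k=P[(abs(P[...,0]-x)<.005)&(abs(P[...,1]-.0615)<.012)&(P[...,2]<.2)];print(x.round(2),len(k),np.median(k[:,2]).round(4))
for y0 in(-.03,.01,.12,.15): 
    k=P[(abs(P[...,0]-.54)<.01)&(abs(P[...,1]-y0)<.015)];print("lid z",y0,np.median(k[:,2]).round(4))
E
```

```text
t: 19.2
tcp_pos: [0.4578, 0.2539, 0.2055]
tool_rot: [0.013, 1.0, -0.0, -0.001]
force: [0.1, -0.1, -0.0]
finger_gap: -0.003
gripper_force: 0.0
t 19.2 tcp [0.4578 0.2539 0.2055] F [ 0.1 -0.1 -0. ] gap -0.003 yaw 88.6 tilt 0.09
 shift mm [  -1.2 -192.8  103.6] units [-0.0015 -0.2411  0.1296]
0.43 16 0.0836
0.44 42 0.0891
0.45 31 0.087
0.46 27 0.0865
0.47 31 0.0865
0.48 39 0.0852
0.49 40 0.0852
0.5 23 0.0869
0.51 40 0.0868
0.52 32 0.0876
0.53 43 0.083
0.54 36 0.0829
lid z -0.03 0.0807
lid z 0.01 0.08
lid z 0.12 0.0804
lid z 0.15 0.0804
```

View pics/s6.png

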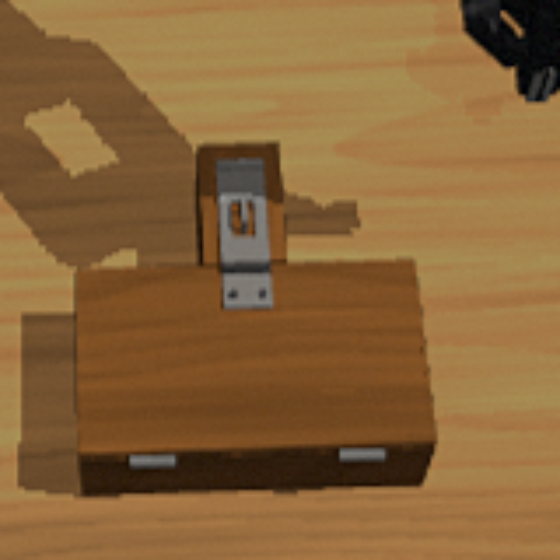

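The strap lies flat at 86.5 to 87 mm along its length, with the staple through its slot at (242,215). The lid is shut and the gripper is clear at (535,85).

```bash
python3 -c "
from h import *
print(job.sign_off())"
```

```text
the job is handed in; nothing more can be done
None
```

The stapler is in the box, the lid is shut (its top reads 80 mm), the hasp lies flat with the staple through its slot, and the job is handed in at about 19 s; the sign-off gave no verdict.

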